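Put the sauce cup to warm: load, shut to the catch, switch on

ROBOT

A 6-joint arm with a two-finger parallel gripper is mounted at the origin on a cart in front of the work surface, level with it; the furniture and walls round the work are solid. World frame = base frame: x ahead of the robot, y to its left, z up, the work surface at z = 0. Lengths are in m, angles in rad, forces in N, time in s.
With the tool pointing down it reaches from about 0.225 to 0.875 m from the base axis. Payload 3.4 kg.
Tool frame: the origin (TCP) lies where the fingers leave the gripper's body, on its centre line; the fingertips stand 73 mm ahead of it and the grasp point (between the pads) lies 54 mm ahead of it (manip.grip_point_offset is the distance from the TCP to the grasp point, in m); z points along the fingers, y is the line along which they close (so a half turn about z gives the same grasp; the last joint's range is limited). The gripper opens to 85 mm and grips with 20 to 120 N. Pads are 22 mm wide; open, the fingers measure 114 mm over their backs; the gripper's body (76 mm by 85 mm) begins 54 mm behind the grasp point. The pads swing forward as they close: fully open they stand 13 mm farther back than shut.
Start: joints at [-1.347, 0.276, 1.505, -0, 1.361, -0.121], TCP at [0.194, -0.541, 0.304] pointing down, gripper open.
Joint ranges: [-2.89, 2.89], [-0.75, 2.08], [0.22, 2.7], [-1.18, 4.32], [0.11, 2.71], [-2.7, 2.7]. Speed limits (rad/s): [2.57, 2.57, 3.14, 3.14, 3.14, 3.14].

INTERFACE

Orientations are given as a unit quaternion [w, x, y, z].
In Python, from rig import sensors, cams, manip, spotter gives the robot as it stands.
- The arm moves only by the tool drive_tool, never from a script. Its argument "targets" is a list of rows, each a list of 4 numbers: the shift along the world's x, y, z in m, then the turn about the world's z in degrees. In form: [[dx, dy, dz, spin], ...]. A call has exactly 5 rows; each row shifts and turns the commanded pose from where the row before left it; what a row does not reach is not made up. A row lasts 1/8 s, in which the tool goes at most 62.5 mm and 10.7 degrees, less where a joint would pass 70% of its speed; a pose out of reach is approached as far as the arm can. A call is refused whole if a number of a shift passes 0.0625 or a number of a turn 10.7, either way. A call with a gripper value outside its range is refused whole. "jaw" is the finger opening in m, from 0 to 0.0854, set as the call begins (left out, the last holds). The fingers move at their own pace and stop on an object; "force" is the grip in N (left out, the last holds). Time passes only in rows, so rows that do not move let the fingers close, or fill a call up. It gives the time, the measured TCP pose, the force and the opening at its end, in the units of the state.
- sensors.get_state(): the state, without advancing time (a new reading comes with each control period).
- cams.get_image(name): name is "scene" or "top" or "wrist"; returns a dict with "color" (400x640x3 uint8, red, green, blue), "intrinsics" (3x3 intrinsics, pixels), "R" (3x3) and "t" (3): a world point X has camera coordinates R X + t. Camera axes: x right, y down, z forward; pixel columns grow to the right and rows downward; lengths in m; the calibration is good to about 2 mm. A picture is of the moment at which its call begins. There is no depth.
- manip.sign_off(): hands the job in, once; it reports no verdict.
Trained networks look in the newest picture that a camera, given by its name, has taken for a name from the list of things; names that differ only in an ending like _2 or _b are one class to them, and where a whole thing is asked for, a point or a joint stands for the part that bears it (a point fixed in the world has none). Each returns a list of dicts, best first, with "score" (0 to 1); they miss things now and then, are a little off and sometimes report something else, mostly with a low value. They report only what shows in the picture. A call takes as long as a camera call. They do not tell look-alikes from the thing itself.
- spotter.find_in(query, camera): "point" ([x, y, z] in m, in world coordinates, good to about 4 mm: the middle of the surface that is visible of it).
- spotter.landmark_of(query, camera): "point" ([x, y, z] in m, in world coordinates, good to about 4 mm: a listed point, or the origin of a listed thing).
The state is a dict: "clock": time; "qpos": joint angles; "qd": joint speeds; "effort": joint torques, N m; "position": TCP position; "ee_rot": TCP orientation; "contact_force": force on the tool from outside, world axes, zero at the start; "moment": the same for the moment, N m; "width": finger opening in m.
Only numpy, scipy, OpenCV 4.12 (cv2) and the standard library are available. Lean on these libraries where they do the work, as an engineer would, in place of code of your own. Each camera call takes 0.05 s, during which the arm holds its last target. There are 200 camera calls.

TASK

Warm the small steel sauce cup that stands near the front of the worktop, beside the open warming drawer: stand it upright on the floor of that drawer and let go of it, then push the drawer fully home, without slamming it, until its catch seats, and then pull the switch knob on top of the unit up to its upper click so that it stays up. Leave the other things on the worktop as they are.

Things in the scene. Friction and masses are not known exactly. Their poses are not given: they have to be found in the camera images.
- warmer_unit: Countertop stainless-steel warming drawer unit, fixed, 200 x 200 x 93 mm high, right of the soup warmer, front towards the robot. Origin: centre of its underside, on the worktop. Local -x points out of the front (the way the drawer opens), y along the width, z up. The case's front edge is at local x = -0.088; its flat top deck at z = 0.093.
- drawer (a joint): The unit's drawer, sliding along the unit's x: 0 m = fully home; grows as it opens towards local -x (limit 0.145); starts 0.115 to 0.14. Slides freely (1 N plus 8 N per m/s) to about 22 mm from home, where a spring catch begins to resist, with 6 to 9 N at most; in the last 5 mm the catch draws it in and holds it at 0.
- load_spot (a point): Point on the drawer's floor (20 mm above the worktop), moving with it, axes as the unit's; 55 mm behind the inner face of the drawer front, mid-width. Floor 170 mm wide; open to above from the drawer front back to the case's edge (115 to 140 mm at the start). Side walls 32 mm high over the floor; the front's top is 83 mm above the worktop; 65 mm headroom under the case top.
- drawer_handle (a point): Centre of the drawer's handle: a round horizontal bar, 11 mm thick, 110 mm long along the unit's y, 58 mm above the worktop, its axis 35 mm in front of the drawer front. Moves with the drawer; with the drawer home it is at local x = -0.135 of the unit.
- knob (a joint): Push-pull switch knob on the unit's top deck, a vertical slide: 0 m = pushed down (off, how it starts), 0.015 = pulled up (on; end stop). Spring detents hold it at both ends; it takes about 6 N to pull it off the lower one; the hump is half-way.
- knob_grip (a point): Grip point of that knob, on its axis and moving with it: a black round knob head with a vertical axis, 33 mm at its widest, tapering to 20 mm below, 26 mm tall; this point is 12 mm below its top and 14 mm above its lower face, and 32 mm above the top deck when the knob is down.
- cup_center (a point): Centre (half-way up) of the empty small steel sauce cup, which stands upright on the worktop, in its front part, left or right of the open drawer (not the similar one at the back of the worktop, right of the unit). Round, slightly tapering, 64 mm across the rim, about 53 mm across the foot, 51 mm high, open at the top, 0.07 kg; its z axis points up out of the mouth.
- salt_shaker: Small salt shaker, 44 mm in diameter, 90 mm high, on the other side of the drawer from the cup. Leave it alone. Origin: centre of its underside.
- flour_shaker: Steel flour shaker, 69 mm in diameter, 102 mm high, on the left. Leave it alone. Origin: centre of its underside.
- kitchen_timer: White kitchen timer lying flat, 62 x 62 x 20 mm, far left. Leave it alone. Origin: centre of its underside.
- marker: Marker pen lying on the worktop, 135 mm long, 17 mm thick, on the right. Leave it alone. Origin: centre of its underside.
Mind the look-alikes: they are no part of the job. Leave any blue or purple look-alike of the part that bears cup_center alone.

How it is judged:
On the way, in this order (a step that is already met when the one before it is completed fails the run):
1. the cup stands upright on the floor of the open drawer, let go (x of cup_center in the frame of load_spot between -0.06 and 0.09 m and z of cup_center in the frame of load_spot between 0.018 and 0.034 m and y of cup_center in the frame of load_spot between -0.07 and 0.07 m and angle between cup_center's own z axis and vertical below 0.2 rad and value of joint drawer above 0.05 m and contact force between the fingers and sauce_cup below 0.05 N), for 0.2 s.
2. the drawer is fully home at its catch, with the cup upright inside (value of joint drawer below 0.003 m and x of cup_center in the frame of load_spot between -0.06 and 0.09 m and z of cup_center in the frame of load_spot between 0.018 and 0.034 m and y of cup_center in the frame of load_spot between -0.07 and 0.07 m and angle between cup_center's own z axis and vertical below 0.2 rad), for 0.3 s.
3. the knob is pulled up to its upper detent (value of joint knob above 0.012 m), for 0.2 s.
At the end, for the whole second after the job is handed in: The cup stands upright (within 0.2 rad) on the floor inside the drawer, the drawer is within 3 mm of fully home, and the switch knob is up, within 3 mm of its upper stop, released and at rest (all of step 2 and value of joint knob above 0.012 m and velocity of joint each of knob, drawer below 0.01 m/s); the robot touches nothing.
It fails at once if the drawer is slammed (faster than 0.5 m/s) (velocity of joint drawer below -0.5 m/s).
It fails at once if a bystander is moved by more than 30 mm or knocked over (distance of any of salt_shaker, flour_shaker, kitchen_timer, marker from where it was at the start of the episode above 0.03 m or angle between any of salt_shaker, flour_shaker, kitchen_timer, marker's own z axis and vertical above 0.4 rad).
It also fails if it takes over 64 s, if anything falls off the work surface, if the arm or the gripper's body presses on something with over 40 N, if the wrist force passes 120 N, or if a joint passes its speed limit or range.

## Working session

There is one attempt and no reset: what is moved stays moved. The work goes in short steps, Python scripts to look and compute and a tool call to move; the robot and the scene stay as the last step left them, time stands still between calls to the robot, and variables do not carry over. Pictures are saved under pics/ and viewed, on a budget of 10 in all, crops included, one or two more only if the job needs it, and the job is handed in when it is done.

Besides the shell and the picture viewer there is one more tool, called after ">>>" in YAML: its name, and indented under it one key for each argument. drive_tool: Moves the arm, as the interface text tells. Its arguments: {"type":"object","properties":{"targets":{"type":"array","items":{"type":"array","items":{"type":"number"}}},"jaw":{"type":"number"},"force":{"type":"number"}},"required":["targets"]}

```bash
mkdir -p pics; cat > h.py <<'E'
import numpy as np, cv2
from rig import sensors, cams, manip, spotter
def shot(cam,fn,crop=None,scale=1):
    d=cams.get_image(cam); im=d["color"][:,:,::-1]
    if crop: x0,y0,x1,y1=crop; im=im[y0:y1,x0:x1]
    if scale!=1: im=cv2.resize(im,None,fx=scale,fy=scale,interpolation=cv2.INTER_CUBIC)
    cv2.imwrite("pics/"+fn,im); return d
def px(d,X):
    c=d["R"]@np.array(X)+d["t"]; p=np.array(d["intrinsics"])@c; return np.round(p[:2]/p[2],1)
def onplane(d,u,v,z):
    r=np.array(d["R"]).T@np.linalg.solve(np.array(d["intrinsics"]),[u,v,1]); o=-np.array(d["R"]).T@np.array(d["t"])
    return o+r*(z-o[2])/r[2]
def st():
    s=sensors.get_state()
    for k in("clock","qpos","position","ee_rot","contact_force","width"): print(k,np.round(s[k],4))
E
python3 - <<'E'
from h import *
st(); print(manip.grip_point_offset)
for c in("top","scene"):
    d=shot(c,c+"0.png")
    for n in("cup_center","drawer_handle","load_spot","knob_grip","warmer_unit","salt_shaker","flour_shaker","marker"):
        for r in spotter.landmark_of(n,c)[:3]:
            print(c,n,round(r["score"],2),np.round(r["point"],3),px(d,r["point"]))
E
```

```text
clock 0.0
qpos [-1.347   0.2766  1.5061  0.      1.3607 -0.121 ]
position [ 0.1942 -0.5408  0.303 ]
ee_rot [-9.000e-04  9.852e-01  1.715e-01 -0.000e+00]
contact_force [-0.1544  0.5563 -0.5243]
width 0.0853
0.0539
top cup_center 0.77 [ 0.432 -0.01   0.024] [293.1 249.3]
top cup_center 0.76 [0.422 0.111 0.029] [261.8 251.1]
top cup_center 0.64 [ 0.597 -0.332  0.026] [375.1 209.7]
top drawer_handle 0.82 [ 0.485 -0.175  0.063] [336.2 235.7]
top load_spot 0.61 [ 0.591 -0.17   0.018] [334.3 210.5]
top warmer_unit 0.75 [ 0.499 -0.402  0.004] [391.9 235.4]
top warmer_unit 0.6 [ 0.74  -0.163 -0.   ] [332.8 175.8]
top salt_shaker 0.69 [ 0.501 -0.399 -0.002] [390.7 235. ]
top flour_shaker 0.59 [0.449 0.278 0.005] [220.6 243.6]
top marker 0.59 [ 0.503 -0.403 -0.003] [391.6 234.5]
top marker 0.42 [ 0.412 -0.527 -0.003] [423.1 258.2]
scene cup_center 0.76 [ 0.595 -0.333  0.023] [378.1 242.4]
scene cup_center 0.71 [ 0.439 -0.008  0.023] [281.5 221.6]
scene cup_center 0.59 [0.429 0.116 0.027] [258.1 207.7]
scene drawer_handle 0.68 [ 0.486 -0.167  0.06 ] [321.4 227.5]
scene load_spot 0.59 [ 0.589 -0.166  0.026] [341.  221.2]
scene knob_grip 0.43 [0.448 0.275 0.002] [238.1 194.1]
scene warmer_unit 0.71 [ 0.746 -0.166 -0.002] [368. 208.]
scene salt_shaker 0.71 [ 0.503 -0.401  0.002] [376.7 271. ]
scene flour_shaker 0.96 [0.445 0.272 0.   ] [238.1 195. ]
scene marker 0.76 [ 0.41 -0.52 -0.  ] [388.7 308.8]
```

View pics/top0.png

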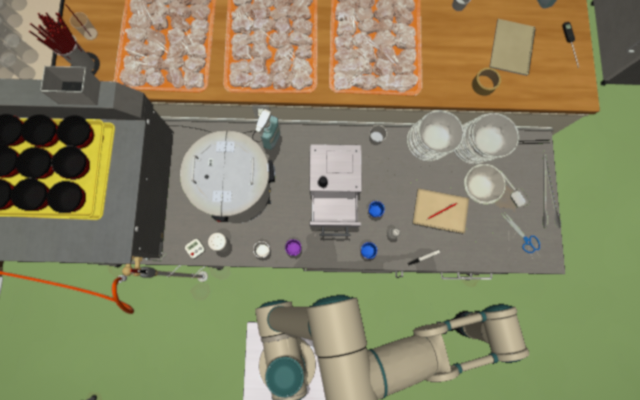

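```bash
python3 - <<'E'
import cv2,numpy as np
a=cv2.imread("pics/scene0.png")[150:330,210:410]; b=cv2.imread("pics/top0.png")[150:290,210:410]
r=lambda i:cv2.resize(i,None,fx=1.99 if 0 else 2,fy=2,interpolation=cv2.INTER_CUBIC)
a=cv2.resize(a,(500,450)) ; b=cv2.resize(b,(300,210))
c=np.zeros((450,800,3),np.uint8); c[:,:500]=a; c[:210,500:]=b
cv2.imwrite("pics/crop0.png",c)
E
```

```text
(no output)
```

View pics/crop0.png

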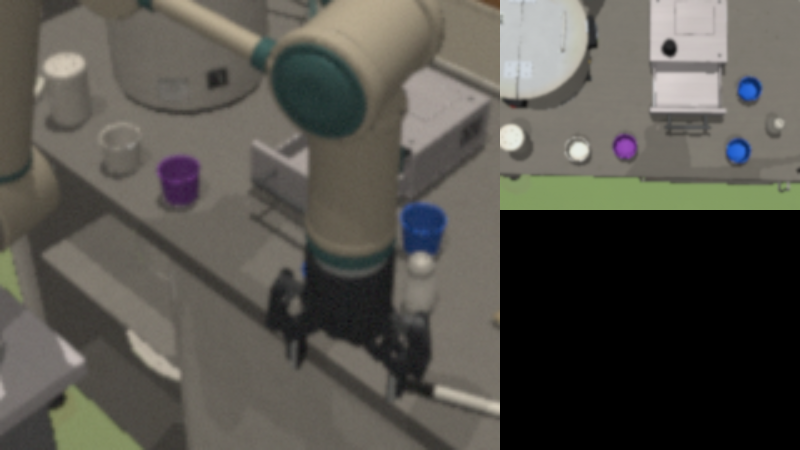

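Candidates in the top picture: plain steel cup (262,251), purple cup (293,248), blue cups (376,210) and (369,251), steel look-alike at the back right (377,135), white/steel flour shaker (218,241). By the description it is the steel cup at (262,251), which is in the front part, left of the drawer. The crop shows it as an open steel cup. I'll move above it.

>>> drive_tool:
  targets:
    - [0.0154,0.0436,0,-1.3]
    - [0.0154,0.0436,0,-1.3]
    - [0.0154,0.0436,0,-1.3]
    - [0.0154,0.0436,0,-1.3]
    - [0.0154,0.0436,0,-1.3]
  jaw: 0.0854

```text
clock: 1.52
position: [0.2717, -0.3218, 0.3041]
ee_rot: [0.0, 0.993, 0.115, 0.0]
contact_force: [0.6, 0.0, 0.5]
width: 0.0855
```

>>> drive_tool:
  targets:
    - [0.0154,0.0436,0,-1.3]
    - [0.0154,0.0436,0,-1.3]
    - [0.0154,0.0436,0,-1.3]
    - [0.0154,0.0436,0,-1.3]
    - [0.0154,0.0436,0,-1.3]

```text
clock: 2.15
position: [0.3487, -0.1038, 0.3043]
ee_rot: [0.0, 0.998, 0.058, 0.001]
contact_force: [0.8, -0.1, -0.1]
width: 0.0857
```

>>> drive_tool:
  targets:
    - [0.0154,0.0436,0,-1.3]
    - [0.0154,0.0436,0,-1.3]
    - [0.0154,0.0436,0,-1.3]
    - [0.0154,0.0436,0,-1.3]
    - [0,0,0,0]

```text
clock: 2.78
position: [0.4106, 0.0716, 0.304]
ee_rot: [-0.0, 1.0, 0.016, 0.0]
contact_force: [-0.5, 0.2, 0.3]
width: 0.0855
```

```bash
python3 - <<'E'
from h import *
st()
for c in("wrist","top","scene"):
    d=shot(c,c+"1.png")
    for n in("cup_center","knob_grip","load_spot","drawer_handle","warmer_unit"):
        for r in spotter.landmark_of(n,c)[:3]:
            print(c,n,round(r["score"],2),np.round(r["point"],3),px(d,r["point"]))
    if c=="top": print("knob",[onplane(d,323,181,.137)])
E
```

```text
clock 2.775
qpos [4.9000e-03 3.3200e-02 1.8069e+00 8.0000e-04 1.3009e+00 1.5433e+00]
position [0.4106 0.0716 0.304 ]
ee_rot [-4.000e-04  9.999e-01  1.610e-02  3.000e-04]
contact_force [-0.5264  0.1778  0.3183]
width 0.0855
wrist cup_center 0.82 [ 0.436 -0.006  0.023] [391.  155.6]
wrist cup_center 0.79 [0.422 0.114 0.028] [283.6 165.3]
wrist load_spot 0.82 [ 0.592 -0.167  0.021] [568.3   4.1]
wrist drawer_handle 0.76 [ 0.49  -0.166  0.056] [567.1 111. ]
wrist warmer_unit 0.5 [0.427 0.114 0.028] [283.6 160.8]
top cup_center 0.75 [ 0.43  -0.006  0.022] [292.1 249.7]
top cup_center 0.58 [ 0.431 -0.303  0.021] [367.7 251.4]
top cup_center 0.48 [ 0.598 -0.333  0.025] [375.3 209.6]
top knob_grip 0.53 [ 0.684 -0.116  0.127] [322.4 180.7]
top load_spot 0.97 [ 0.593 -0.166  0.02 ] [333.4 210. ]
top drawer_handle 0.95 [ 0.488 -0.174  0.059] [335.8 235.1]
top warmer_unit 0.92 [ 0.738 -0.163 -0.   ] [332.7 176.3]
knob [array([ 0.68055454, -0.11815776,  0.137     ])]
scene cup_center 0.77 [ 0.435 -0.303  0.029] [340.3 260.9]
scene cup_center 0.76 [ 0.596 -0.33   0.024] [377.7 241.7]
scene cup_center 0.75 [0.425 0.119 0.027] [256.9 207.9]
scene knob_grip 0.38 [ 0.682 -0.116  0.122] [348.2 183.6]
scene load_spot 0.74 [ 0.588 -0.163  0.02 ] [340.1 222.1]
scene warmer_unit 0.72 [ 0.746 -0.166 -0.003] [368.1 208.1]
scene warmer_unit 0.44 [ 0.485 -0.164  0.06 ] [320.6 227.1]
```

View pics/wrist1.png

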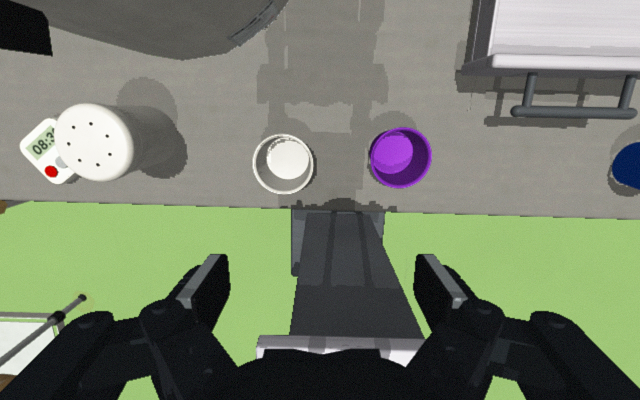

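The picture shows the steel cup at (283,163), the purple cup at (401,157), the drawer's front and handle at the upper right, and the flour shaker and timer at the left.

```bash
python3 - <<'E'
from h import *
d=cams.get_image("wrist")
print(onplane(d,283.5,163.5,.051),onplane(d,252.5,163.5,.051),onplane(d,314,163.5,.051))
print("handle",onplane(d,515,111,.058),onplane(d,634,111,.058))
print("front edge",onplane(d,500,62,.083),onplane(d,639,72,.083))
E
```

```text
[0.42715736 0.10904904 0.051     ] [0.42622518 0.14123489 0.051     ] [0.42807471 0.07737535 0.051     ]
handle [ 0.48620886 -0.11665562  0.058     ] [ 0.48957812 -0.23226696  0.058     ]
front edge [ 0.52570101 -0.08065061  0.083     ] [ 0.52129178 -0.20244812  0.083     ]
```

>>> drive_tool:
  targets:
    - [0.003,0.008,-0.02,-0.4]
    - [0.003,0.008,-0.02,-0.4]
    - [0.003,0.008,-0.02,-0.4]
    - [0.003,0.008,-0.02,-0.4]
    - [0.003,0.007,-0.02,-0.3]

```text
clock: 4.35
position: [0.4251, 0.1086, 0.2033]
ee_rot: [0.0, 1.0, -0.003, 0.0]
contact_force: [1.1, 0.4, -0.9]
width: 0.0852
```

```bash
python3 - <<'E'
from h import *
d=shot("wrist","wrist2.png"); st()
for r in spotter.landmark_of("cup_center","wrist")[:3]: print(round(r["score"],2),np.round(r["point"],4),px(d,r["point"]))
print(px(d,[.426,.111,.051]))
E
```

```text
clock 4.4
qpos [9.2000e-02 1.6100e-01 1.9407e+00 7.0000e-04 1.0439e+00 1.6684e+00]
position [0.4241 0.109  0.2012]
ee_rot [-1.e-04  1.e+00 -3.e-03 -2.e-03]
contact_force [-0.435  -0.2092 -2.0339]
width 0.0855
0.74 [ 0.4337 -0.0056  0.0216] [459. 189.]
0.55 [0.4229 0.1146 0.0254] [314.2 203.4]
[318.3 209.3]
```

View pics/wrist2.png

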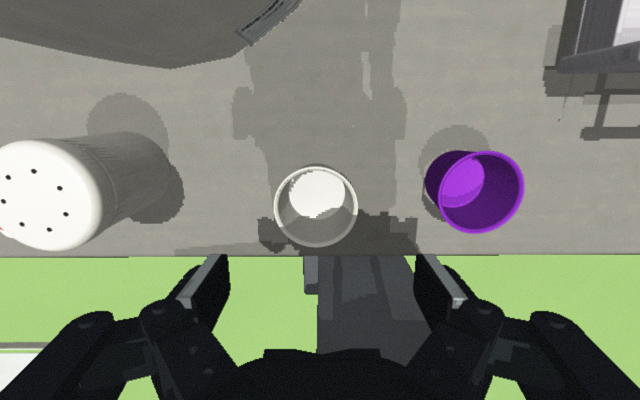

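The picture shows the steel cup's rim centred at (316,206), between the fingers' columns at 225 and 420. It is within 2 mm of my estimate. I'll descend.

>>> drive_tool:
  targets:
    - [0.001,0.001,-0.025,0]
    - [0.001,0.001,-0.025,0]
    - [0.001,0.001,-0.025,0]
    - [0,0,-0.024,0]
    - [0,0,-0.02,0]

```text
clock: 5.08
position: [0.4285, 0.1111, 0.0849]
ee_rot: [0.0, 1.0, -0.003, 0.0]
contact_force: [-0.7, 0.3, 0.6]
width: 0.0859
```

>>> drive_tool:
  targets:
    - [0,0,0,0]
    - [0,0,0,0]
    - [0,0,0,0]
    - [0,0,0,0]
    - [0,0,0,0]
  jaw: 0.04
  force: 25

```text
clock: 5.7
position: [0.4287, 0.1113, 0.0856]
ee_rot: [-0.0, 1.0, -0.003, 0.001]
contact_force: [1.0, -0.6, 4.4]
width: 0.0614
```

>>> drive_tool:
  targets:
    - [0,0,0,0]
    - [0,0,0.02,0]
    - [0,0,0.03,0]
    - [0,0,0.03,0]
    - [0,0,0.03,0]

```text
clock: 6.32
position: [0.4274, 0.1112, 0.1956]
ee_rot: [0.0, 1.0, -0.003, -0.001]
contact_force: [0.4, 0.6, -0.6]
width: 0.0616
```

```bash
python3 - <<'E'
from h import *
d=shot("wrist","wrist3.png"); st()
for c in("wrist","scene"):
  for n in("cup_center","load_spot"):
    d=cams.get_image(c)
    for r in spotter.landmark_of(n,c)[:4]: print(c,n,round(r["score"],2),np.round(r["point"],4),px(d,r["point"]))
E
```

```text
clock 6.375
qpos [ 0.0969  0.1676  1.9383 -0.      1.0294  1.6736]
position [0.4295 0.1115 0.1991]
ee_rot [-3.0e-04  1.0e+00 -2.9e-03  3.1e-03]
contact_force [ 1.5432 -0.1032  1.3558]
width 0.0611
wrist cup_center 0.72 [ 0.4327 -0.0053  0.0229] [464.3 198.4]
scene cup_center 0.83 [ 0.5962 -0.332   0.0264] [378.2 241.3]
scene cup_center 0.79 [ 0.4344 -0.3006  0.0263] [339.6 261.3]
scene cup_center 0.74 [ 0.4373 -0.0105  0.0242] [281.6 222. ]
scene cup_center 0.64 [0.4263 0.1138 0.1371] [254.7 184.5]
scene load_spot 0.58 [ 0.5915 -0.1671  0.0207] [341.7 222. ]
```

View pics/wrist3.png

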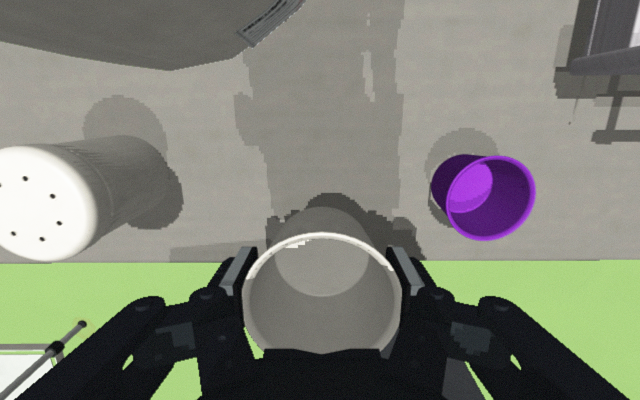

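The cup is held upright between the pads, with its rim around (322,300). I'll carry it over the drawer.

>>> drive_tool:
  targets:
    - [0.012,-0.02,0,0]
    - [0.018,-0.03,0,0]
    - [0.018,-0.03,0,0]
    - [0.018,-0.03,0,0]
    - [0.018,-0.03,0,0]

```text
clock: 7.4
position: [0.5122, -0.0298, 0.194]
ee_rot: [-0.0, 1.0, -0.003, -0.001]
contact_force: [-0.2, 0.5, -0.9]
width: 0.0613
```

>>> drive_tool:
  targets:
    - [0.018,-0.03,0,0]
    - [0.018,-0.03,0,0]
    - [0.018,-0.03,0,0]
    - [0.018,-0.03,0,0]
    - [0.008,-0.018,0,0]

```text
clock: 8.02
position: [0.5925, -0.1682, 0.1938]
ee_rot: [-0.0, 1.0, -0.003, -0.001]
contact_force: [0.4, 0.8, -0.5]
width: 0.0616
```

```bash
python3 - <<'E'
from h import *
d=shot("wrist","wrist4.png"); st()
print("cam",-d["R"].T@d["t"])
for n in("load_spot","knob_grip","warmer_unit"):
    for r in spotter.landmark_of(n,"wrist")[:2]: print(n,round(r["score"],2),np.round(r["point"],4),px(d,r["point"]))
E
```

```text
clock 8.075
qpos [-0.3911  0.4144  1.5778 -0.0018  1.1484  1.1879]
position [ 0.5933 -0.1701  0.1939]
ee_rot [ 9.0e-04  1.0e+00 -3.7e-03  1.0e-04]
contact_force [ 1.9217 -1.6269 -0.6796]
width 0.0613
cam [ 0.66524644 -0.16817242  0.26388959]
load_spot 0.63 [ 0.5902 -0.1646  0.0239] [317.2 206.1]
knob_grip 0.82 [ 0.6804 -0.1199  0.1233] [205.2  71.3]
warmer_unit 0.92 [ 0.7379 -0.1652  0.0025] [316.6   5.5]
```

View pics/wrist4.png

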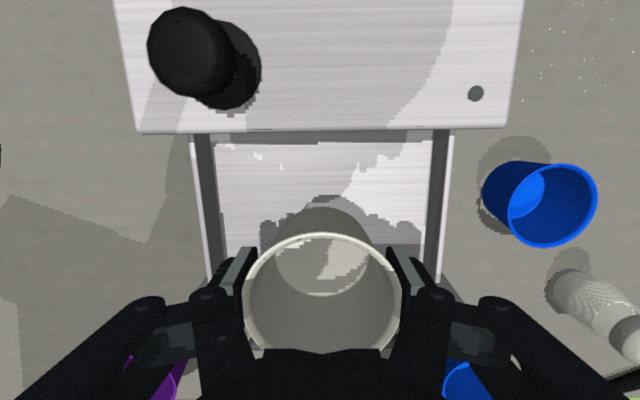

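The picture shows the cup over the open drawer floor, midway between the side walls (columns 205–440) and in front of the case edge (row 132), with the knob at (190,52). I'll lower it.

>>> drive_tool:
  targets:
    - [0,0,-0.022,0]
    - [0,0,-0.025,0]
    - [0,0,-0.022,0]
    - [0,0,-0.01,0]
    - [0,0,-0.006,0]

```text
clock: 8.85
position: [0.5917, -0.166, 0.1099]
ee_rot: [-0.0, 1.0, -0.003, -0.0]
contact_force: [-0.2, -0.7, 0.2]
width: 0.0608
```

>>> drive_tool:
  targets:
    - [0,0,-0.001,0]
    - [0,0,-0.001,0]
    - [0,0,-0.001,0]
    - [0,0,0,0]
    - [0,0,0,0]

```text
clock: 9.48
position: [0.592, -0.1669, 0.1071]
ee_rot: [0.0, 1.0, -0.003, 0.0]
contact_force: [-0.3, 0.4, -1.1]
width: 0.0613
```

>>> drive_tool:
  targets:
    - [0,0,-0.0005,0]
    - [0,0,-0.001,0]
    - [0,0,-0.001,0]
    - [0,0,0,0]
    - [0,0,0,0]

```text
clock: 10.1
position: [0.5925, -0.1668, 0.1056]
ee_rot: [0.0, 1.0, -0.003, 0.001]
contact_force: [-0.2, 0.8, 5.8]
width: 0.0616
```

>>> drive_tool:
  targets:
    - [0,0,0,0]
    - [0,0,0,0]
    - [0,0,0,0]
    - [0,0,0,0]
    - [0,0,0,0]
  jaw: 0.0854

```text
clock: 10.72
position: [0.5919, -0.1668, 0.1043]
ee_rot: [0.0, 1.0, -0.003, -0.0]
contact_force: [0.4, 0.0, -0.4]
width: 0.0855
```

>>> drive_tool:
  targets:
    - [0,0,0,0]
    - [0,0,0.015,0]
    - [0,0,0.02,0]
    - [0,0,0.025,0]
    - [0,0,0.03,0]

```text
clock: 11.35
position: [0.5919, -0.1667, 0.196]
ee_rot: [0.0, 1.0, -0.003, 0.0]
contact_force: [-0.7, 0.3, -0.1]
width: 0.0855
```

```bash
python3 - <<'E'
from h import *
d=shot("wrist","wrist5.png"); st()
for n in("cup_center","load_spot"):
  for c in ("wrist","scene"):
    for r in spotter.landmark_of(n,c)[:4]: print(c,n,round(r["score"],2),np.round(r["point"],4))
E
```

```text
clock 11.4
qpos [-3.8760e-01  4.0550e-01  1.5745e+00 -1.0000e-04  1.1531e+00  1.1892e+00]
position [ 0.5939 -0.1675  0.2006]
ee_rot [ 0.0017  1.     -0.0029  0.004 ]
contact_force [ 1.6566 -0.3585  1.8184]
width 0.0858
wrist cup_center 0.98 [ 0.5916 -0.1636  0.0454]
wrist cup_center 0.72 [ 0.5979 -0.3274  0.0255]
scene cup_center 0.65 [ 0.4356 -0.3024  0.0279]
scene cup_center 0.52 [ 0.4367 -0.0102  0.0221]
scene cup_center 0.51 [ 0.5948 -0.3303  0.0233]
scene cup_center 0.47 [0.4256 0.116  0.1347]
scene load_spot 0.58 [ 0.5915 -0.1671  0.0207]
```

View pics/wrist5.png

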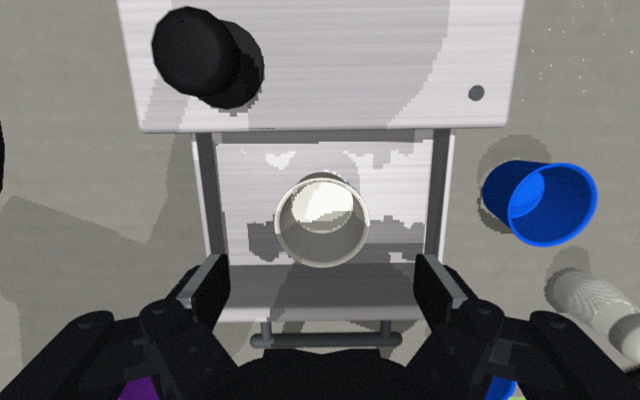

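The cup stands upright in the drawer, with its rim at (322,222), let go and clear of the fingers. The handle bar is at row 340, columns 250–402. Next I'll go to the front of the handle with the fingers closed.

```bash
python3 - <<'E'
from h import *
d=cams.get_image("wrist")
for p in((250,340,.058),(402,340,.058),(326,340,.058),(140,131,.093),(505,127,.093),(322,222,.071)): print(p,onplane(d,*p).round(4))
E
```

```text
(250, 340, 0.058) [ 0.4891 -0.1096  0.058 ]
(402, 340, 0.058) [ 0.4885 -0.23    0.058 ]
(326, 340, 0.058) [ 0.4888 -0.1698  0.058 ]
(140, 131, 0.093) [ 0.6534 -0.0695  0.093 ]
(505, 127, 0.093) [ 0.6546 -0.2649  0.093 ]
(322, 222, 0.071) [ 0.593  -0.1669  0.071 ]
```

>>> drive_tool:
  targets:
    - [-0.02,0,0,0]
    - [-0.035,0,0,0]
    - [-0.035,0,0,0]
    - [-0.035,0,0,0]
    - [-0.025,0,0,0]
  jaw: 0

```text
clock: 12.28
position: [0.4397, -0.1662, 0.1932]
ee_rot: [-0.001, 1.0, -0.003, -0.002]
contact_force: [-0.3, -0.1, -0.4]
width: 0.0001
```

>>> drive_tool:
  targets:
    - [0,0,-0.015,0]
    - [0,0,-0.02,0]
    - [0,0,-0.02,0]
    - [0,0,-0.02,0]
    - [0,0,-0.008,0]

```text
clock: 12.9
position: [0.4408, -0.1662, 0.1097]
ee_rot: [-0.001, 1.0, -0.003, -0.002]
contact_force: [0.1, -0.6, -0.5]
width: -0.0001
```

>>> drive_tool:
  targets:
    - [0.008,0,0,0]
    - [0.008,0,0,0]
    - [0.006,0,0,0]
    - [0.006,0,0,0]
    - [0.008,0,0,0]

```text
clock: 13.52
position: [0.4778, -0.1666, 0.1116]
ee_rot: [-0.0, 1.0, -0.003, -0.001]
contact_force: [-1.0, -0.1, 0.7]
width: -0.0001
```

>>> drive_tool:
  targets:
    - [0.01,0,0,0]
    - [0.01,0,0,0]
    - [0.01,0,0,0]
    - [0.01,0,0,0]
    - [0.01,0,0,0]

```text
clock: 14.15
position: [0.5285, -0.1666, 0.1113]
ee_rot: [-0.0, 1.0, -0.003, -0.0]
contact_force: [-2.2, 0.7, 0.6]
width: 0.0003
```

>>> drive_tool:
  targets:
    - [0.008,0,0,0]
    - [0.006,0,0,0]
    - [0.005,0,0,0]
    - [0.004,0,0,0]
    - [0.004,0,0,0]

```text
clock: 14.78
position: [0.555, -0.1668, 0.1114]
ee_rot: [0.0, 1.0, -0.003, -0.0]
contact_force: [-1.0, 0.5, -0.9]
width: -0.0002
```

>>> drive_tool:
  targets:
    - [0.004,0,0,0]
    - [0.004,0,0,0]
    - [0.004,0,0,0]
    - [0.004,0,0,0]
    - [0.004,0,0,0]

```text
clock: 15.4
position: [0.5704, -0.1667, 0.1112]
ee_rot: [-0.0, 1.0, -0.002, -0.006]
contact_force: [-14.3, -1.1, 8.7]
width: 0.0
```

>>> drive_tool:
  targets:
    - [0.003,0,0,0]
    - [0.003,0,0,0]
    - [0.003,0,0,0]
    - [0.002,0,0,0]
    - [0.002,0,0,0]

```text
clock: 16.02
position: [0.5881, -0.1666, 0.1114]
ee_rot: [-0.0, 1.0, -0.003, 0.0]
contact_force: [-3.2, 1.7, 1.5]
width: -0.0001
```

>>> drive_tool:
  targets:
    - [0.002,0,0,0]
    - [0.001,0,0,0]
    - [0.001,0,0,0]
    - [0.001,0,0,0]
    - [0,0,0,0]

```text
clock: 16.65
position: [0.5899, -0.1667, 0.1113]
ee_rot: [-0.0, 1.0, -0.003, -0.004]
contact_force: [-10.4, 0.4, 6.9]
width: 0.0001
```

```bash
python3 - <<'E'
from h import *
d=shot("wrist","wrist6.png"); st()
for n in("cup_center","drawer_handle","knob_grip","load_spot"):
    for r in spotter.landmark_of(n,"wrist")[:3]: print(n,round(r["score"],2),np.round(r["point"],4),px(d,r["point"]))
E
```

```text
clock 16.7
qpos [-0.3877  0.4934  1.6792 -0.003   0.9762  1.1899]
position [ 0.5899 -0.1667  0.1113]
ee_rot [-2.0e-04  1.0e+00 -2.5e-03 -3.8e-03]
contact_force [-10.6609   0.5196   6.3332]
width -0.0
cup_center 0.8 [ 0.596  -0.3303  0.0284] [631.5 238. ]
drawer_handle 0.6 [ 0.606  -0.1639  0.0568] [315.5 244.3]
```

>>> drive_tool:
  targets:
    - [0.001,0,0,0]
    - [0.001,0,0,0]
    - [0.001,0,0,0]
    - [0,0,0,0]
    - [0,0,0,0]

```text
clock: 17.52
position: [0.5903, -0.1666, 0.1113]
ee_rot: [-0.0, 1.0, -0.002, -0.007]
contact_force: [-17.1, -0.2, 10.8]
width: -0.0
```

>>> drive_tool:
  targets:
    - [-0.006,0,0,0]
    - [-0.01,0,0,0]
    - [-0.02,0,0,0]
    - [-0.02,0,0,0]
    - [-0.02,0,0,0]

```text
clock: 18.15
position: [0.5205, -0.1673, 0.1118]
ee_rot: [0.001, 1.0, -0.003, 0.002]
contact_force: [0.1, -0.6, -0.7]
width: 0.0001
```

>>> drive_tool:
  targets:
    - [0,0.006,0.03,0]
    - [0,0.012,0.04,0]
    - [0,0.012,0.04,0]
    - [0,0.01,0.04,0]
    - [0,0.008,0.02,0]
  jaw: 0.06

```text
clock: 18.77
position: [0.5216, -0.1189, 0.2845]
ee_rot: [0.001, 1.0, -0.003, 0.004]
contact_force: [0.2, -0.1, -0.3]
width: 0.0597
```

```bash
python3 - <<'E'
from h import *
d=shot("wrist","wrist7.png"); st()
for n in("drawer_handle","knob_grip","warmer_unit"):
    for r in spotter.landmark_of(n,"wrist")[:2]: print(n,round(r["score"],2),np.round(r["point"],4),px(d,r["point"]))
E
```

```text
clock 18.825
qpos [-3.5330e-01  2.2280e-01  1.6234e+00  1.2000e-03  1.2849e+00  1.2224e+00]
position [ 0.5223 -0.1183  0.2864]
ee_rot [ 0.0013  1.     -0.0027  0.0051]
contact_force [0.8666 0.7024 2.7548]
width 0.0598
drawer_handle 0.96 [ 0.6077 -0.1691  0.056 ] [375.8  95.2]
```

View pics/wrist7.png

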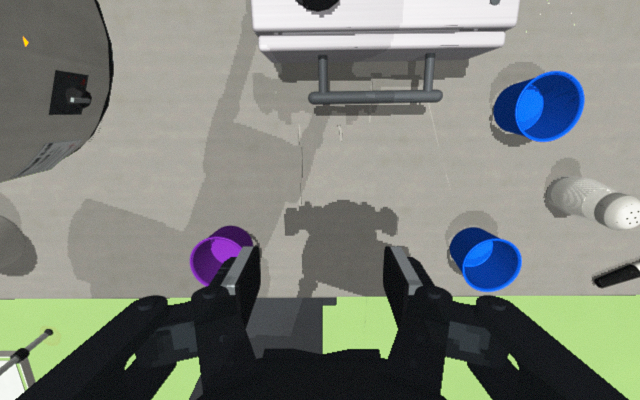

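The drawer is flush: handle bar at (376,97), which gives x about 0.608 against an expected home of 0.607. The push met a firm stop at 17 N. The bystanders look unmoved. Next I'll approach the knob.

>>> drive_tool:
  targets:
    - [0.02,0,0,0]
    - [0.025,0,0,0]
    - [0.025,0,0,0]
    - [0.02,0,0,0]
    - [0.01,0,0,0]

```text
clock: 19.6
position: [0.6205, -0.1192, 0.2792]
ee_rot: [-0.0, 1.0, -0.003, -0.001]
contact_force: [-0.1, 0.1, 0.1]
width: 0.0603
```

```bash
python3 - <<'E'
from h import *
d=shot("wrist","wrist8.png"); st()
for n in("drawer_handle","knob_grip","warmer_unit"):
    for r in spotter.landmark_of(n,"wrist")[:2]: print(n,round(r["score"],2),np.round(r["point"],4),px(d,r["point"]))
g=cv2.imread("pics/wrist8.png"); g=cv2.cvtColor(g,6); m=(g<45).astype(np.uint8); 
n,l,s,c=cv2.connectedComponentsWithStats(m)
for i in range(1,n):
    if s[i,4]>400: print(s[i],c[i].round(1),onplane(d,*c[i],.132).round(4))
E
```

```text
clock 19.65
qpos [-2.9950e-01  3.7650e-01  1.4148e+00  1.0000e-04  1.3514e+00  1.2775e+00]
position [ 0.6214 -0.1192  0.2794]
ee_rot [-2.0e-04  1.0e+00 -3.1e-03 -5.0e-04]
contact_force [ 1.1123 -0.2277 -0.4449]
width 0.06
drawer_handle 0.93 [ 0.6059 -0.1658  0.0564] [369.3 201.4]
knob_grip 0.98 [ 0.6846 -0.1172  0.1235] [318.4 121.2]
warmer_unit 0.93 [ 7.388e-01 -1.656e-01  5.000e-04] [366.2  61.7]
[ 293   91   52   54 2014] [318.8 118.3] [ 0.6868 -0.1176  0.132 ]
[485 173  47  49 923] [501.2 191.5] [ 0.6354 -0.2481  0.132 ]
[527 180  36  47 922] [545.9 198.1] [ 0.6304 -0.2812  0.132 ]
[ 73 184  37  45 859] [ 89.4 204.7] [0.6269 0.0494 0.132 ]
[   16   246   612   154 41030] [321. 351.] [ 0.4969 -0.1181  0.132 ]
[580 332  43  22 503] [601.7 342.6] [ 0.5043 -0.3531  0.132 ]
```

View pics/wrist8.png

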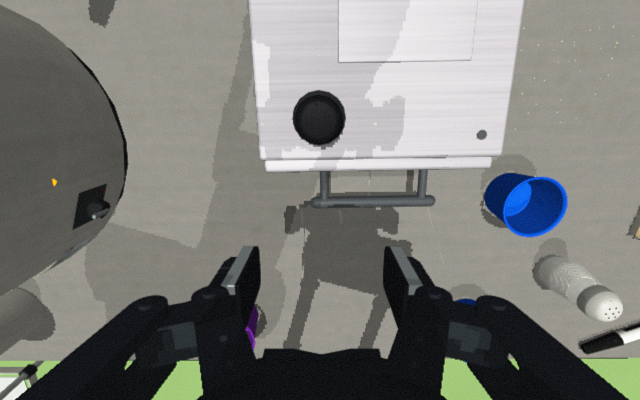

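The knob is directly visible at (319,118), giving x ≈ 0.685 and y ≈ -0.117. The drawer front is tight against the case (rows 157–170).

>>> drive_tool:
  targets:
    - [0.014,0.001,0,0]
    - [0.02,0.001,0,0]
    - [0.02,0,0,0]
    - [0.01,0,-0.01,0]
    - [0,0,-0.02,0]

```text
clock: 20.42
position: [0.685, -0.1168, 0.2512]
ee_rot: [0.0, 1.0, -0.003, 0.001]
contact_force: [0.3, -0.3, -0.6]
width: 0.0606
```

>>> drive_tool:
  targets:
    - [0,0,-0.02,0]
    - [0,0,-0.02,0]
    - [0,0,-0.018,0]
    - [0,0,-0.012,0]
    - [0,0,-0.005,0]

```text
clock: 21.05
position: [0.6837, -0.1167, 0.1755]
ee_rot: [-0.0, 1.0, -0.003, -0.001]
contact_force: [-1.1, -0.2, 0.7]
width: 0.0598
```

>>> drive_tool:
  targets:
    - [0,0,0,0]
    - [0,0,0,0]
    - [0,0,0,0]
    - [0,0,0,0]
    - [0,0,0,0]
  jaw: 0.01
  force: 30

```text
clock: 21.68
position: [0.6843, -0.1173, 0.1773]
ee_rot: [0.001, 1.0, -0.003, 0.001]
contact_force: [-1.1, -2.3, 3.3]
width: 0.0303
```

>>> drive_tool:
  targets:
    - [0,0,0.003,0]
    - [0,0,0.004,0]
    - [0,0,0.004,0]
    - [0,0,0.003,0]
    - [0,0,0.002,0]
  force: 40

```text
clock: 22.3
position: [0.6842, -0.1172, 0.1925]
ee_rot: [0.0, 1.0, -0.003, 0.0]
contact_force: [4.3, -4.5, -9.3]
width: 0.0298
```

>>> drive_tool:
  targets:
    - [0,0,0.001,0]
    - [0,0,0.001,0]
    - [0,0,0,0]
    - [0,0,0,0]
    - [0,0,0,0]

```text
clock: 22.92
position: [0.6842, -0.1172, 0.1926]
ee_rot: [0.0, 1.0, -0.003, -0.0]
contact_force: [4.4, -6.1, -9.7]
width: 0.0298
```

The knob rose about 15 mm and met its stop at 10 N. I'll release it and check.

>>> drive_tool:
  targets:
    - [0,0,-0.001,0]
    - [0,0,0,0]
    - [0,0,0,0]
    - [0,0,0,0]
    - [0,0,0,0]
  jaw: 0.0854

```text
clock: 23.55
position: [0.6839, -0.1166, 0.1937]
ee_rot: [-0.0, 1.0, -0.003, 0.0]
contact_force: [0.9, 0.2, 1.3]
width: 0.0856
```

>>> drive_tool:
  targets:
    - [0,0,0.02,0]
    - [0,0,0.03,0]
    - [0,0,0.03,0]
    - [0,0,0.02,0]
    - [0,0,0,0]

```text
clock: 24.18
position: [0.6846, -0.117, 0.2955]
ee_rot: [0.001, 1.0, -0.003, 0.002]
contact_force: [0.5, 0.6, 0.8]
width: 0.0856
```

>>> drive_tool:
  targets:
    - [-0.014,0,0,0]
    - [-0.02,0,0,0]
    - [-0.02,0,0,0]
    - [-0.01,0,0,0]
    - [0,0,0,0]

```text
clock: 24.8
position: [0.619, -0.1167, 0.293]
ee_rot: [-0.0, 1.0, -0.003, -0.0]
contact_force: [0.5, -0.3, -0.2]
width: 0.0857
```

```bash
python3 - <<'E'
from h import *
d=shot("wrist","wrist9.png"); st()
for n in("drawer_handle","knob_grip"):
  for c in("wrist","scene"):
    if c=="scene": shot(c,"scene9.png")
    for r in spotter.landmark_of(n,c)[:1]: print(c,n,round(r["score"],2),np.round(r["point"],4))
g=cv2.cvtColor(cv2.imread("pics/wrist9.png"),6); n,l,s,c=cv2.connectedComponentsWithStats((g<45).astype(np.uint8))
for i in range(1,n):
    if s[i,4]>1500: print(s[i],c[i])
f=d["intrinsics"][0][0]
for z in(.137,.152): print("knob width px if top z",z,f*.033/((d["R"]@np.array([.685,-.117,z-.008])+d["t"])[2]))
E
```

```text
clock 24.85
qpos [-2.9650e-01  3.6560e-01  1.3977e+00  1.0000e-04  1.3784e+00  1.2805e+00]
position [ 0.6198 -0.1168  0.2931]
ee_rot [-0.      1.     -0.0031 -0.    ]
contact_force [-0.3774  0.2331 -0.4534]
width 0.0852
wrist drawer_handle 0.82 [ 0.6047 -0.1695  0.0551]
scene drawer_handle 0.74 [ 0.6047 -0.1674  0.0603]
wrist knob_grip 0.6 [ 0.6842 -0.1179  0.1391]
scene knob_grip 0.49 [ 0.6845 -0.1147  0.139 ]
[ 298   91   49   51 1875] [321.96853333 116.48213333]
[    0   254   640   146 44773] [321.03930941 354.39173162]
knob width px if top z 0.137 45.63059578143144
knob width px if top z 0.152 48.7265702087715
```

View pics/wrist9.png

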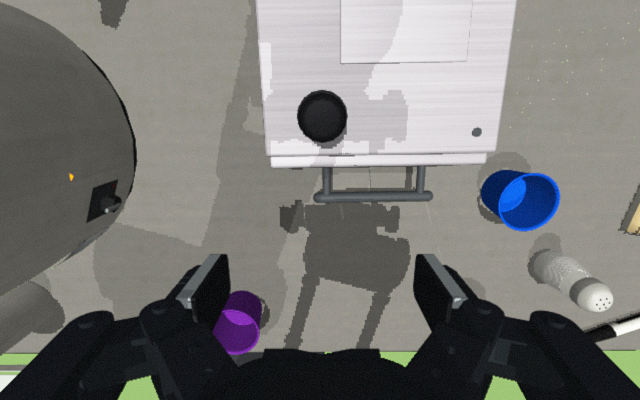

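The knob stayed up (grip z 0.139, up from 0.1235). The drawer is shut (handle row 196, x ≈ 0.605), the tool is clear and the bystanders are in place. I'm handing in.

```bash
python3 -c "
from rig import manip
print(manip.sign_off())"
```

```text
the job is handed in; nothing more can be done
None
```

The job is done and handed in at about 25 s of the 64 s allowed; sign-off gives no verdict.

- **Cup:** I picked the plain steel cup left of the drawer, not the purple, blue or back-of-worktop ones. I stood it on the drawer floor near the load spot and let go. The picture after release showed it upright, with its centre at z about 0.045. I could not see it again once the drawer was shut.
- **Drawer:** I pushed it slowly, at no more than about 0.1 m/s. It passed the catch and met a firm stop at 17 N. The handle then read x of about 0.605 to 0.608, against an expected home of 0.607. The readings scatter by about 3 mm, so the firm stop is the stronger evidence that it is home.
- **Knob:** I pulled it up about 15 mm to its stop at 10 N and released it. Two cameras then put its grip point at z = 0.139, up from about 0.1235 when it was down.
- **Bystanders:** The last picture shows the tool clear. The salt shaker and marker looked unmoved there. The flour shaker and timer were last seen clearly early on, and the tool did not go near them after that.

No check failed. I viewed 10 pictures, which is the whole budget.

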